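Sweep the counter switches off under the clip-on shelf

ROBOT

A 6-joint arm with a two-finger parallel gripper is mounted at the origin on the work surface. World frame = base frame: x ahead of the robot, y to its left, z up, the work surface at z = 0. Lengths are in m, angles in rad, forces in N, time in s.
With the tool pointing down it reaches from about 0.4 to 0.825 m from the base axis. Payload 7 kg.
Tool frame: the origin (TCP) lies on the centre line of the jaws, within the pads' length; the fingertips stand 22 mm ahead of it and the grasp point (between the pads) lies 3 mm ahead of it; z points along the fingers, y is the line along which they close (so a half turn about z gives the same grasp; the last joint's range is limited). The gripper opens to 88 mm and grips with 3 to 60 N. Pads are 19 mm wide; open, the fingers measure 130 mm over their backs; the gripper's body (78 mm by 193 mm) begins 47 mm behind the grasp point.
Start: joints at [1.512, 0.359, 0.012, 0, -1.224, -0.288], TCP at [0.229, 0.635, 0.249] pointing down, gripper open.
Joint ranges: [-3.07, 3.07], [-1.43, 2.12], [-1.02, 1.25], [-3.03, 1.67], [-3.05, -0], [-3.03, 3.03]. Speed limits (rad/s): [2.39, 2.39, 3.01, 3.14, 3.14, 3.14].

INTERFACE

Orientations are given as [roll, pitch, yaw] about the fixed x, y, z axes, in that order (R = Rz(yaw) Ry(pitch) Rx(roll)).
In Python, from station import monitor, viewer, order gives the robot as it stands. The module is installed in compiled form; this text tells all that it offers.
- The arm moves only by the tool servo_tool, never from a script. Its argument "targets" is a list of rows, each an object with "angular": the turn, a rotation vector about the tool's x, y, z in degrees, a list of three; "xyz": the shift along the tool's x, y, z in cm, a list of three; "claw": the finger opening in cm, from 0 to 8.76. A call has 1 to 20 rows; each row shifts and turns the commanded pose from where the row before left it, along the tool's axes as they then stand; what a row does not reach is not made up. A row lasts 1/10 s, in which the tool goes at most 50 mm and 8.59 degrees, less where a joint would pass 70% of its speed; a pose out of reach is approached as far as the arm can. A call is refused whole if a number of a shift passes 5 or a number of a turn 8.59, either way. A call with a gripper value outside its range is refused whole. The fingers move at their own pace and stop on an object; "force" is the grip in N (left out, the last holds). Time passes only in rows, so rows that do not move let the fingers close. It gives the time, the measured TCP pose, the force, the opening and the grip force at its end, in the units of the state.
- monitor.get_state(): the state, without advancing time (a new reading comes with each control period).
- viewer.grab_frame(name): name is "scene" or "side" or "wrist"; returns a dict with "color" (384x512x3 uint8, blue, green, red), "fovy" (degrees; the focal length in pixels is half the picture's height over the tangent of half this angle, whatever the lens; pixels are square), "cx", "cy" (the principal point, pixels), "R" (3x3) and "t" (3): a world point X has camera coordinates R X + t. Camera axes: x right, y down, z forward; pixel columns grow to the right and rows downward; lengths in m; the calibration is good to about 2 mm. A picture is of the moment at which its call begins. There is no depth.
- order.job_done(): hands the job in; it is judged then, once.
The state is a dict: "t": time; "q": joint angles; "qd": joint speeds; "joint_efforts": joint torques, N m; "eef_pos": TCP position; "ee_rot": TCP orientation; "force": force on the tool from outside, world axes, zero at the start; "moment": the same for the moment, N m; "width": finger opening in m; "gripper_force": force on a finger pad.
Only numpy, scipy, OpenCV 4.12 (cv2) and the standard library are available. Lean on these libraries where they do the work, as an engineer would, in place of code of your own. Each camera call takes 0.05 s, during which the arm holds its last target. There are 200 camera calls.

TASK

Lunch is cleared, so switch off the little appliances: starting at the bare end of the switch bank under the clip-on shelf, drag a finger along the row in one continuous sweep, without lifting away in between, so that the four white paddles fold over to off one after another. Lift away before the red fridge paddle, which must stay standing up (on). Use a light touch, do not bump the shelf, and leave the tableware on it where it is.

Things in the scene. Friction and masses are not known exactly. Their poses are not given: they have to be found in the camera images.
- station: Fixed assembly: raised quartz ledge, aluminium clamp on its edge, frosted clip-on shelf reaching towards the robot, and under the shelf's front edge a grey cradle with the white switch bank. Origin on the counter below the middle of the bank; x level, away from the robot into the ledge; y along the row of switches; z up. All positions below are in this frame. Nothing stands in front of the bank.
- shelf_edge (a point): Middle of the front edge of the shelf's underside, at x = 6, z = 195 mm. Shelf 460 mm wide in y, 8 mm thick, to the +x side of this edge. It hangs over the switches, so a gripper pointing straight down strikes it: lean the fingers 25 to 30 degrees, fingertips forward (+x), gripper's body towards the robot.
- bare_strip (a point): Centre line of the bank's face at its bare end (y = 110, z = 40 mm) if the bank were fully down. The bank really stands 0 to 30 mm straight higher, square and locked, never measured: feel for it. The face yields on rubber feet by 1 mm per 8 N, at most 3 mm; it is flat, 60 mm deep, y = -139 to 135 mm, bare from y = 90 to 135, and tilted 30 degrees to the robot: outward normal (-0.5, 0, 0.866).
- row_mid (a point): Point x = 0, y = -5, z = 40 mm: the third paddle's foot if the bank were fully down (it is raised like the rest of the bank). Paddles stand on the face's centre line: white at y = 75, 35, -5, -45, red at y = -115 mm. Each is a stem with a cross bar 10 mm thick, 18 mm wide up the slope, centre 26 mm from a pivot 4 mm below the face.
- row_end (a point): Point x = 0, y = -45, z = 40 mm: likewise the last white paddle's foot. Up, a bar's top is 27 mm off the face along the normal; folded to its stop 17.5 mm. A paddle folds only towards -y, with about 2 N, and stays where left. A fingertip running 18.5 mm off the face (17 to 20 works) folds it and passes over; lower jams on the folded paddle, higher leaves it on.
- paddle1 (a joint): White paddle switch 1 of 4, counted from the bare (+y) end, at y = 75 mm in the station's frame. 0 = standing up (on), 0.88 rad = folded fully over towards -y; it is off above 0.72 rad.
- paddle2 (a joint): White paddle switch 2 of 4, counted from the bare (+y) end, at y = 35 mm in the station's frame. 0 = standing up (on), 0.88 rad = folded fully over towards -y; it is off above 0.72 rad.
- paddle3 (a joint): White paddle switch 3 of 4, counted from the bare (+y) end, at y = -5 mm in the station's frame. 0 = standing up (on), 0.88 rad = folded fully over towards -y; it is off above 0.72 rad.
- paddle4 (a joint): White paddle switch 4 of 4, counted from the bare (+y) end, at y = -45 mm in the station's frame. 0 = standing up (on), 0.88 rad = folded fully over towards -y; it is off above 0.72 rad.
- fridge (a joint): Red paddle switch at the -y end (y = -115 mm in the station's frame), of the same form. 0 = standing up (on); it must stay below 0.25 rad.
- plate: White divided plate, 150 mm across, 18 mm high, on the shelf (bystander). Origin under its centre.
- cup: Red bamboo cup, 72 mm across, 85 mm high, on the shelf (bystander). Origin under its centre.
- spoon: Turquoise silicone spoon, 140 mm long, lying on the shelf with the bowl away from the robot (bystander). Origin under the middle of its length.
- fork: Turquoise silicone fork, 145 mm long, lying beside the spoon, tines away from the robot (bystander). Origin under the middle of its length.

How it is judged:
By the outcome, as a careful person would: the job done as asked, in the order asked, and still so for the second after the job is handed in, with the robot touching nothing.
It also fails if it takes over 45 s, if anything falls off the work surface, if the arm or the gripper's body presses on something with over 40 N, if the wrist force passes 120 N, or if a joint passes its speed limit or range.

## Working session

There is one attempt and no reset: what is moved stays moved. The work goes in short steps, Python scripts to look and compute and a tool call to move; the robot and the scene stay as the last step left them, time stands still between calls to the robot, and variables do not carry over. Pictures are saved under pics/ and viewed, at most 10 in all, crops included, and the job is handed in when it is done.

Besides the shell and the picture viewer there is one more tool, called after "Request:" by a JSON object that holds its "fn" and its "kwargs". servo_tool: Moves the arm, as the interface text tells. Its arguments: {"type":"object","properties":{"targets":{"type":"array"},"force":{"type":"number"}},"required":["targets"]}

```bash
mkdir -p pics; python3 - <<'E'
from station import monitor, viewer
import cv2,numpy as np
s=monitor.get_state(); print({k:np.round(v,3) for k,v in s.items()})
for n in ("scene","side","wrist"):
    f=viewer.grab_frame(n); cv2.imwrite(f"pics/{n}0.png",f["color"])
    np.savez(f"{n}0.npz",**f); print(n,f["fovy"],f["cx"],f["cy"],np.round(-f["R"].T@f["t"],3))
a=cv2.imread("pics/scene0.png");b=cv2.imread("pics/side0.png")
E
```

```text
{'t': np.float64(0.0), 'q': array([ 1.512,  0.359,  0.011, -0.   , -1.224, -0.288]), 'qd': array([ 0.001, -0.001,  0.001, -0.002, -0.   , -0.001]), 'joint_efforts': array([ 0.0000e+00, -5.8271e+01,  2.9306e+01,  6.9970e+00,  7.0000e-03,
       -0.0000e+00]), 'eef_pos': array([0.229, 0.634, 0.248]), 'ee_rot': array([ 3.14 , -0.   , -0.347]), 'force': array([-0.219, -0.184,  0.295]), 'moment': array([-0.023,  0.039, -0.044]), 'gripper_force': np.float64(0.0), 'width': np.float64(0.087)}
scene 47.732276467679654 255.36679002307417 196.32097241718145 [ 0.35  -0.199  0.774]
side 57.61447924916102 255.42064371085098 190.49404635145348 [0.457 0.42  0.604]
wrist 60.39642749639964 252.08337298127472 188.36828280546126 [0.307 0.606 0.384]
```

View pics/scene0.png

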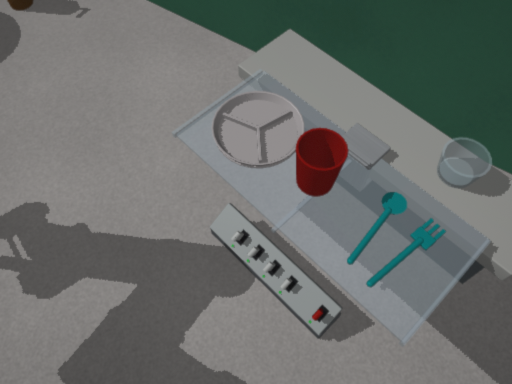

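View pics/side0.png

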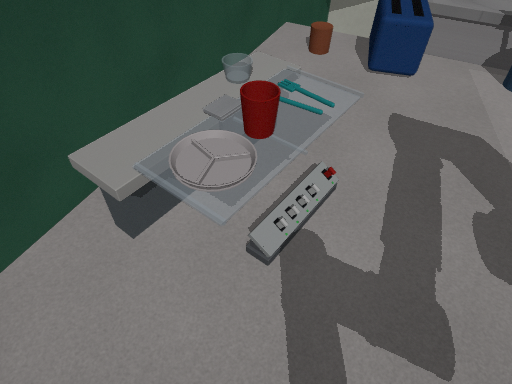

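The scene view shows the bank from (225,210) to (330,325) with the red paddle at (320,314). The side view shows it from (255,245) to (330,172), with red at (330,172). I'll enlarge both.

```bash
python3 - <<'E'
import cv2,numpy as np
a=cv2.imread("pics/scene0.png")[195:345,200:350];b=cv2.imread("pics/side0.png")[150:270,235:355]
A=cv2.resize(a,(600,600),interpolation=cv2.INTER_CUBIC);cv2.imwrite("pics/c1.png",A)
cv2.imwrite("pics/c2.png",cv2.resize(b,(600,600),interpolation=cv2.INTER_CUBIC))
E
```

```text
(no output)
```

View pics/c1.png

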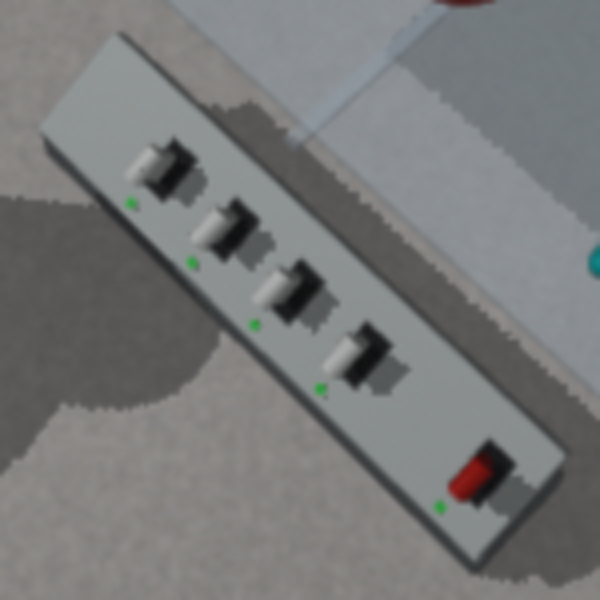

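View pics/c2.png

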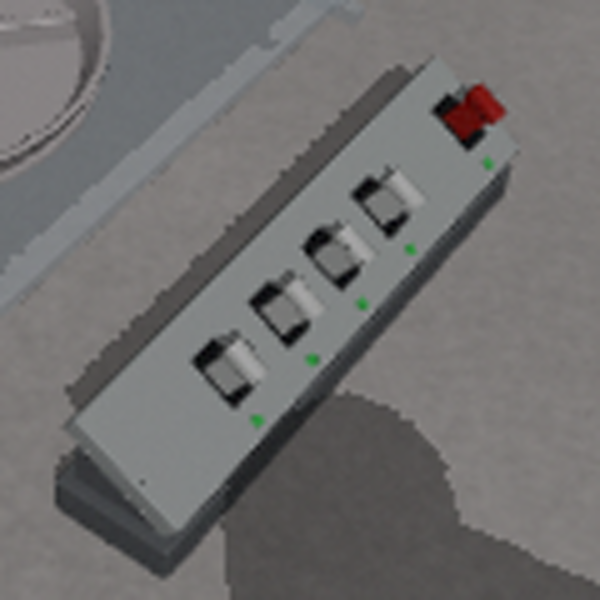

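The crops show the face corners and five green LEDs clearly in both views. I'll triangulate them.

```bash
cat > h.py <<'E'
import cv2,numpy as np
def load(n):
    f=np.load(n+"0.npz"); fl=192/np.tan(np.radians(f["fovy"]/2))
    K=np.array([[fl,0,f["cx"]],[0,fl,f["cy"]],[0,0,1]]); return f["color"],K@np.c_[f["R"],f["t"]]
def tri(P,Q,a,b):
    X=cv2.triangulatePoints(P,Q,np.float64(a).T,np.float64(b).T); return (X[:3]/X[3]).T
E
python3 - <<'E'
from h import *
A,P=load("scene");B,Q=load("side")
def green(im,x0,y0,n):
    c=im[y0:y0+n,x0:x0+n].astype(int); m=((c[...,1]-np.maximum(c[...,0],c[...,2]))>25).astype(np.uint8)
    k,_,st,ce=cv2.connectedComponentsWithStats(m); ce=ce[1:][st[1:,4]>=2]
    return ce+[x0,y0]
a=green(A,200,195,150);b=green(B,235,150,120)
a=a[a[:,1].argsort()];b=b[(-b[:,1]).argsort()];print(a,b)
ca=(np.array([[120,33],[42,132],[473,559],[565,458]])+.5)/4-.5+[200,195]
cb=(np.array([[78,423],[182,530],[518,150],[435,57]])+.5)/5-.5+[235,150]
G=tri(P,Q,a,b);C=tri(P,Q,ca,cb)
print(np.round(G*1000,1));print(np.round(C*1000,1))
d=C[0]+C[1]-C[2]-C[3];g=G[0]-G[-1]
print("yaw corners",np.degrees(np.arctan2(-d[0],d[1])),"leds",np.degrees(np.arctan2(-g[0],g[1])),np.linalg.norm(d)/2,np.linalg.norm(g))
yaw=np.arctan2(-d[0],d[1]);ey=np.array([-np.sin(yaw),np.cos(yaw),0])
c=C.mean(0)+.002*ey;print("origin",c)
u=C[0]-C[1];print("depth",np.linalg.norm(u),np.linalg.norm(C[3]-C[2]))
R=cv2.Rodrigues(np.array([0,0,yaw]))[0]
print("leds st",np.round((G-c)@R*1000,1));print("corners st",np.round((C-c)@R*1000,1))
E
```

```text
[[232.125      245.125     ]
 [247.5        260.        ]
 [263.125      275.875     ]
 [279.5        292.        ]
 [309.54545455 321.36363636]] [[286.         233.71428571]
 [297.         221.5       ]
 [307.16666667 210.16666667]
 [316.5        199.5       ]
 [332.4        182.2       ]]
[[ 576.8    6.    42.9]
 [ 568.5  -33.3   43.2]
 [ 559.9  -72.4   42.6]
 [ 551.9 -111.5   42. ]
 [ 537.1 -179.5   42.7]]
[[ 635.4   52.7   63.6]
 [ 584.5   62.4   36.2]
 [ 528.3 -201.5   35.9]
 [ 577.2 -212.6   65.3]]
yaw corners -12.190302455488329 leds -12.05820162779032 0.2707081336958098 0.1896722723039587
origin [ 0.58177533 -0.072799    0.0502282 ]
depth 0.05860044173322095 0.0581362080768205
leds st [[ -21.5   75.9   -7.3]
 [ -21.3   35.8   -7.1]
 [ -21.4   -4.2   -7.6]
 [ -21.   -44.1   -8.2]
 [ -21.1 -113.7   -7.5]]
corners st [[  25.9  134.    13.3]
 [ -25.9  132.7  -14.1]
 [ -25.1 -137.1  -14.4]
 [  25.1 -137.6   15.1]]
```

Face centre is at about (0.582, -0.072, 0.050), yaw -12.1°. The size and spacing checks match: 271 mm against 274 mm for the face, 190 mm for the LED span. First I'll traverse to a spot in front of the bare end with the fingers closing, then turn.

Request:
{"fn": "servo_tool", "kwargs": {"targets": [{"xyz": [1.2, 1.2, 0], "angular": [0, 0, 0], "claw": 0}, {"xyz": [2.3, 2.3, 0], "angular": [0, 0, 0], "claw": 0}, {"xyz": [2.3, 2.3, 0], "angular": [0, 0, 0], "claw": 0}, {"xyz": [2.3, 2.3, 0], "angular": [0, 0, 0], "claw": 0}, {"xyz": [2.3, 2.3, 0], "angular": [0, 0, 0], "claw": 0}, {"xyz": [2.3, 2.3, 0], "angular": [0, 0, 0], "claw": 0}, {"xyz": [2.3, 2.3, 0], "angular": [0, 0, 0], "claw": 0}, {"xyz": [2.3, 2.3, 0], "angular": [0, 0, 0], "claw": 0}, {"xyz": [2.3, 2.3, 0], "angular": [0, 0, 0], "claw": 0}, {"xyz": [2.3, 2.3, 0], "angular": [0, 0, 0], "claw": 0}, {"xyz": [2.3, 2.3, 0], "angular": [0, 0, 0], "claw": 0}, {"xyz": [2.3, 2.3, 0], "angular": [0, 0, 0], "claw": 0}, {"xyz": [2.3, 2.3, 0], "angular": [0, 0, 0], "claw": 0}, {"xyz": [2.3, 2.3, 0], "angular": [0, 0, 0], "claw": 0}, {"xyz": [2.3, 2.3, 0], "angular": [0, 0, 0], "claw": 0}, {"xyz": [2.3, 2.3, 0], "angular": [0, 0, 0], "claw": 0}, {"xyz": [2.3, 2.3, 0], "angular": [0, 0, 0], "claw": 0}, {"xyz": [2.3, 2.3, 0], "angular": [0, 0, 0], "claw": 0}, {"xyz": [2.3, 2.3, 0], "angular": [0, 0, 0], "claw": 0}, {"xyz": [1.2, 1.2, 0], "angular": [0, 0, 0], "claw": 0}], "force": 5}}

```text
t: 2.15
eef_pos: [0.4925, 0.0715, 0.2485]
ee_rot: [3.141, 0.0, -0.348]
force: [-0.2, 1.0, 0.6]
width: 0.0005
gripper_force: 0.0
```

Request:
{"fn": "servo_tool", "kwargs": {"targets": [{"xyz": [0, 0, 0], "angular": [0, 0, 4.0], "claw": 0}, {"xyz": [0, 0, 0], "angular": [0, 0, 8.5], "claw": 0}, {"xyz": [0, 0, 0], "angular": [0, 0, 8.5], "claw": 0}, {"xyz": [0, 0, 0], "angular": [0, 0, 8.5], "claw": 0}, {"xyz": [0, 0, 0], "angular": [0, 0, 8.5], "claw": 0}]}}

```text
t: 2.65
eef_pos: [0.4919, 0.0733, 0.2485]
ee_rot: [3.141, 0.0, -1.017]
force: [-0.4, 0.8, -0.3]
width: 0.0005
gripper_force: 0.0
```

```bash
python3 -c "
from station import monitor
import numpy as np
for i in range(2):
  s=monitor.get_state(); print(s['t'],s['q'],s['eef_pos'],s['ee_rot'],s['force'],s['width'])"
```

```text
2.65 [ 5.43718487e-01  6.35222966e-02 -3.69800309e-01 -1.17828867e-04
 -1.13759292e+00  1.05516714e-02] [0.49191607 0.07328541 0.24846478] [ 3.14147458e+00  1.08190444e-04 -1.01657564e+00] [-0.42461052  0.76217107 -0.32005808] 0.0005299688564092274
2.65 [ 5.43718487e-01  6.35222966e-02 -3.69800309e-01 -1.17828867e-04
 -1.13759292e+00  1.05516714e-02] [0.49191607 0.07328541 0.24846478] [ 3.14147458e+00  1.08190444e-04 -1.01657564e+00] [-0.42461052  0.76217107 -0.32005808] 0.0005299688564092274
```

Request:
{"fn": "servo_tool", "kwargs": {"targets": [{"xyz": [0, 0, 0], "angular": [0, 0, 7.5], "claw": 0}, {"xyz": [0, 0, 0], "angular": [0, 0, 8.5], "claw": 0}, {"xyz": [0, 0, 0], "angular": [0, 0, 8.5], "claw": 0}, {"xyz": [0, 0, 0], "angular": [0, 0, 8.5], "claw": 0}, {"xyz": [0, 0, 0], "angular": [0, 0, 8.5], "claw": 0}, {"xyz": [0, 0, 0], "angular": [0, 0, 8.5], "claw": 0}, {"xyz": [0, 0, 0], "angular": [0, 0, 8.5], "claw": 0}, {"xyz": [0, 0, 0], "angular": [0, 0, 8.5], "claw": 0}, {"xyz": [0, 0, 0], "angular": [0, 0, 8.5], "claw": 0}, {"xyz": [0, 0, 0], "angular": [0, 0, 8.5], "claw": 0}, {"xyz": [0, 0, 0], "angular": [0, 0, 8.5], "claw": 0}, {"xyz": [0, 0, 0], "angular": [0, 0, 8.5], "claw": 0}, {"xyz": [0, 0, 0], "angular": [0, 0, 8.5], "claw": 0}, {"xyz": [0, 0, 0], "angular": [0, 0, 8.5], "claw": 0}, {"xyz": [0, 0, 0], "angular": [0, 0, 8.5], "claw": 0}, {"xyz": [0, 0, 0], "angular": [0, 0, 7.5], "claw": 0}, {"xyz": [0, 0, 0], "angular": [0, 0, 0], "claw": 0}]}}

```text
t: 4.35
eef_pos: [0.492, 0.0734, 0.2485]
ee_rot: [-3.142, -0.0, 2.932]
force: [-0.8, 0.2, 0.4]
width: 0.0004
gripper_force: 0.0
```

Request:
{"fn": "servo_tool", "kwargs": {"targets": [{"xyz": [-1.0, 0, 0.5], "angular": [0, -5, 0], "claw": 0}, {"xyz": [-1.0, 0, 0.5], "angular": [0, -5, 0], "claw": 0}, {"xyz": [-1.0, 0, 0.5], "angular": [0, -5, 0], "claw": 0}, {"xyz": [0, 0, 0], "angular": [0, -5, 0], "claw": 0}, {"xyz": [0, 0, 0], "angular": [0, -5, 0], "claw": 0}, {"xyz": [0, 0, 0], "angular": [0, -5, 0], "claw": 0}, {"xyz": [0, 0, 0], "angular": [0, 0, 0], "claw": 0}]}}

```text
t: 5.05
eef_pos: [0.5241, 0.0601, 0.2435]
ee_rot: [-3.138, 0.507, 2.954]
force: [0.5, -0.6, -0.4]
width: 0.0005
gripper_force: 0.0
```

```bash
cat >> h.py <<'E'
from scipy.spatial.transform import Rotation as Ro
YAW=np.radians(-12.12); O=np.array([.5820,-.0720,.0502])  # face-plane origin at row x=0
S=Ro.from_euler('z',YAW).as_matrix(); N=np.array([-.5,0,.866]); U=np.array([.866,0,.5])
def where(s):
    T=Ro.from_euler('xyz',s['ee_rot']).as_matrix(); tip=s['eef_pos']+.022*T[:,2]
    p=S.T@(tip-O)
    return T,p
def go(s,y,n,u=0):
    T,p=where(s); w=S@(np.array([0,y,0])+U*u+N*n)+O-(s['eef_pos']+.022*T[:,2])
    rel=Ro.from_matrix(T.T@S@np.array([[-.866,0,.5],[0,1,0],[-.5,0,-.866]])).as_rotvec(degrees=True)
    print("t %.2f"%s['t'],"tip y,n,u mm",np.round(1000*np.array([p[1],p@N,p@U]),2),"F_n %.2f"%(s['force']@S@N),"F st",np.round(S.T@s['force'],1),"move cm",np.round(T.T@w*100,3),"turn",np.round(rel,2))
E
python3 -c "
from h import *
from station import monitor,viewer
s=monitor.get_state(); print(s['q']); go(s,.113,.03)
cv2.imwrite('pics/s1.png',viewer.grab_frame('side')['color'])"
```

```text
[ 0.64476094 -0.13055715 -0.93170637  0.76572989 -0.54880979 -3.02456075]
t 5.05 tip y,n,u mm [117.12 187.59  23.26] F_n -0.68 F st [ 0.6 -0.5 -0.4] move cm [ 2.067 -0.489 15.794] turn [ 0.44 -0.97  1.17]
```

View pics/s1.png

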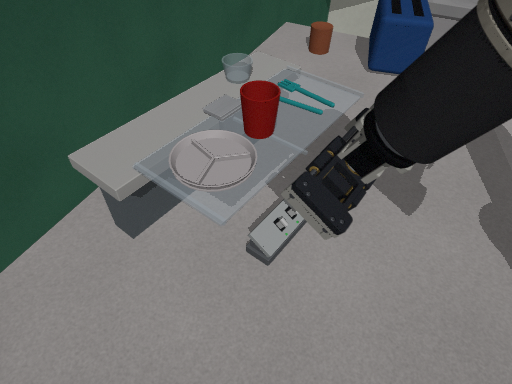

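The fingers are leaning in front of the bank, clear of the shelf. Joint 6 is at its range limit here, so I'll take the equivalent half-turned orientation.

Request:
{"fn": "servo_tool", "kwargs": {"targets": [{"xyz": [0, 0, 0], "angular": [0, 0, -4.5], "claw": 0}, {"xyz": [0, 0, 0], "angular": [0, 0, -8.5], "claw": 0}, {"xyz": [0, 0, 0], "angular": [0, 0, -8.5], "claw": 0}, {"xyz": [0, 0, 0], "angular": [0, 0, -8.5], "claw": 0}, {"xyz": [0, 0, 0], "angular": [0, 0, -8.5], "claw": 0}, {"xyz": [0, 0, 0], "angular": [0, 0, -8.5], "claw": 0}, {"xyz": [0, 0, 0], "angular": [0, 0, -8.5], "claw": 0}, {"xyz": [0, 0, 0], "angular": [0, 0, -8.5], "claw": 0}, {"xyz": [0, 0, 0], "angular": [0, 0, -8.5], "claw": 0}, {"xyz": [0, 0, 0], "angular": [0, 0, -8.5], "claw": 0}, {"xyz": [0, 0, 0], "angular": [0, 0, -8.5], "claw": 0}, {"xyz": [0, 0, 0], "angular": [0, 0, -8.5], "claw": 0}, {"xyz": [0, 0, 0], "angular": [0, 0, -8.5], "claw": 0}, {"xyz": [0, 0, 0], "angular": [0, 0, -8.5], "claw": 0}, {"xyz": [0, 0, 0], "angular": [0, 0, -8.5], "claw": 0}, {"xyz": [0, 0, 0], "angular": [0, 0, -8.5], "claw": 0}, {"xyz": [0, 0, 0], "angular": [0, 0, -8.5], "claw": 0}, {"xyz": [0, 0, 0], "angular": [0, 0, -8.5], "claw": 0}, {"xyz": [0, 0, 0], "angular": [0, 0, -8.5], "claw": 0}, {"xyz": [0, 0, 0], "angular": [0, 0, -8.5], "claw": 0}]}}

```text
t: 7.1
eef_pos: [0.5269, 0.0618, 0.2447]
ee_rot: [-3.008, -0.488, -0.472]
force: [-0.5, 0.4, 1.0]
width: 0.0004
gripper_force: 0.0
```

Request:
{"fn": "servo_tool", "kwargs": {"targets": [{"xyz": [0, 0, 0], "angular": [0, 0, -8.5], "claw": 0}, {"xyz": [0, 0, 0], "angular": [0, 0, -4.5], "claw": 0}, {"xyz": [0, 0, 0], "angular": [0, 0, 0], "claw": 0}]}}

```text
t: 7.4
eef_pos: [0.5269, 0.0618, 0.2446]
ee_rot: [-3.129, -0.505, -0.22]
force: [0.6, -0.4, -0.5]
width: 0.001
gripper_force: 0.0
```

```bash
sed -i 's/\[\[-.866,0,.5\],\[0,1,0\],\[-.5,0,-.866\]\]/[[.866,0,.5],[0,-1,0],[.5,0,-.866]]/' h.py
python3 -c "
from h import *
from station import monitor
s=monitor.get_state(); print(s['q']); go(s,.113,.08)"
```

```text
[ 0.6454736  -0.12535399 -0.92203983  0.75712503 -0.55170285  0.09724385]
t 7.40 tip y,n,u mm [119.44 187.39  25.8 ] F_n -0.75 F st [ 0.7 -0.3 -0.5] move cm [-2.372  0.753 10.781] turn [-0.48  1.08 -0.44]
```

Request:
{"fn": "servo_tool", "kwargs": {"targets": [{"xyz": [0, 0, 0], "angular": [-0.5, 1.1, -0.4], "claw": 0}, {"xyz": [-0.4, 0.1, 1.8], "angular": [0, 0, 0], "claw": 0}, {"xyz": [-0.4, 0.1, 1.8], "angular": [0, 0, 0], "claw": 0}, {"xyz": [-0.4, 0.1, 1.8], "angular": [0, 0, 0], "claw": 0}, {"xyz": [-0.4, 0.1, 1.8], "angular": [0, 0, 0], "claw": 0}, {"xyz": [-0.4, 0.1, 1.8], "angular": [0, 0, 0], "claw": 0}, {"xyz": [-0.4, 0.1, 1.8], "angular": [0, 0, 0], "claw": 0}, {"xyz": [0, 0, 0], "angular": [0, 0, 0], "claw": 0}]}}

```text
t: 8.2
eef_pos: [0.5745, 0.0526, 0.1618]
ee_rot: [3.131, -0.483, -0.216]
force: [-0.0, -0.6, -0.4]
width: 0.0002
gripper_force: 0.0
```

```bash
python3 -c "
from h import *
from station import monitor,viewer
s=monitor.get_state(); print(s['q']); go(s,.113,.012)
a=[viewer.grab_frame(n)['color'] for n in('side','scene')]
cv2.imwrite('pics/s2.png',np.hstack([cv2.resize(a[0][120:300,200:400],(400,360)),cv2.resize(a[1][180:360,180:380],(400,360))]))"
```

```text
[ 0.34742984  0.0656615  -1.01393453  1.28278537 -0.27193592 -0.21290678]
t 8.20 tip y,n,u mm [119.96  91.42  25.97] F_n -0.42 F st [ 0.1 -0.5 -0.4] move cm [-2.273  0.6    8.049] turn [ 0.75  2.3  -0.2 ]
```

View pics/s2.png

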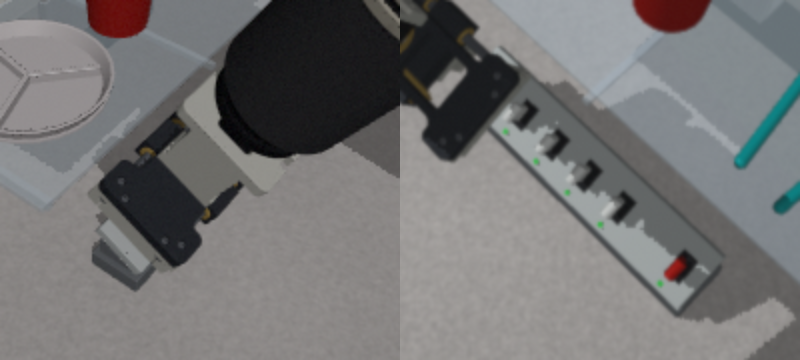

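Joint 3 is at its folding limit and blocked part of that move. I'll fit a small kinematic model to the logged states so I can choose a reachable lean.

```bash
cat > kin.py <<'E'
from h import *
from scipy.optimize import least_squares
D=[([1.512,.359,.0115,0,-1.224,-.288],[.229,.6345,.2485],[3.1405,0,-.347]),
([.543718,.063522,-.3698,-.000118,-1.137593,.010552],[.491916,.073285,.248465],[3.141475,.0001,-1.016576]),
([.644761,-.130557,-.931706,.76573,-.54881,-3.024561],[.5241,.0601,.2435],[-3.138,.507,2.954]),
([.645474,-.125354,-.92204,.757125,-.551703,.097244],[.5269,.0618,.2446],[-3.129,-.505,-.22]),
([.34743,.065662,-1.013935,1.282785,-.271936,-.212907],[.5745,.0526,.1618],[3.131,-.483,-.216])]
M=np.array([[0,0,1],[-1,0,0],[0,-1,0.]])
def e(a,t): return Ro.from_euler(a,t).as_matrix()
def fk(q,p,s4=1):
    h,a,L1,b,L2,d,l=p; B=e('z',q[0])
    R=B@e('y',q[1]-q[2])@e('x',s4*q[3])@e('y',-q[4])@e('x',-q[5])@M
    w=B@(np.array([a,-l,h])+e('y',q[1])@[0,0,L1]+e('y',q[1]-q[2])@[L2,0,b])
    return w+R[:,2]*d,R
def fit(s4):
    f=lambda p:np.r_[np.concatenate([fk(q,p,s4)[0]-x for q,x,_ in D]),.01*(p-p0)]
    p0=np.array([.3,0,.4,0,.4,.2,.19]); return least_squares(f,p0,x_scale=.1)
LO=np.array([-3.07,-1.43,-1.02,-3.03,-3.05,-3.03]);HI=np.array([3.07,2.12,1.25,1.67,0,3.03])
def pose(y,n,u,lean):
    c,s_=np.cos(lean),np.sin(lean); T=S@np.array([[c,0,s_],[0,-1,0],[s_,0,-c]])
    return S@(np.array([0,y,0])+U*u+N*n)+O-.022*T[:,2],T
def ik(x,T,p,s4,q0):
    f=lambda q:np.r_[(fk(q,p,s4)[0]-x)*10,Ro.from_matrix(fk(q,p,s4)[1].T@T).as_rotvec()]
    return least_squares(f,np.clip(q0,LO+.01,HI-.01),bounds=(LO,HI))
E
python3 - <<'E'
from kin import *
for s4 in(1,-1):
    r=fit(s4);print(s4,np.round(r.x,4),np.abs(r.fun[:-7]).max())
    for q,x,o in D: print(np.round(Ro.from_matrix(fk(q,r.x,s4)[1].T@e('xyz',o)).magnitude(),4),end=' ')
s4=min((1,-1),key=lambda s:fit(s).cost);p=fit(s4).x;print()
for lean in(30,27,25,22):
  for y,n in((.113,.08),(.113,.0185),(-.06,.0185)):
    rs=[ik(*pose(y,n,0,np.radians(lean)),p,s4,q0) for q0 in ([.35,.07,-1,1.2,-.3,-.2],[.3,.3,-.6,0,-.6,.8],[-.1,.3,-.6,-.8,-.6,1.5],[.3,.2,-.8,-1.5,-.3,2.5])]
    b=min(rs,key=lambda r:r.cost);print(lean,y,n,"%.1e"%b.cost,np.round(b.x,3))
E
```

```text
1 [-0.5672  0.4158  0.5016  0.2226 -0.0481 -0.1171  0.1898] 0.06299216386702869
0.0005 0.0002 1.532 1.5146 2.5654 -1 [-0.1867  0.286   0.5689  0.1357  0.1088  0.1911  0.1753] 0.0702531874216836
0.0005 0.0 0.0007 0.0004 0.0006 
30 0.113 0.08 7.2e-02 [ 0.47   0.07  -1.02   0.55  -0.368  0.372]
30 0.113 0.0185 1.9e-01 [ 0.403  0.217 -1.02   0.353 -0.333  0.601]
30 -0.06 0.0185 2.5e-01 [ 0.078  0.183 -1.02   0.015 -0.336  1.268]
27 0.113 0.08 5.6e-02 [ 0.464  0.076 -1.02   0.507 -0.365  0.42 ]
27 0.113 0.0185 1.6e-01 [ 0.398  0.222 -1.02   0.309 -0.334  0.65 ]
27 -0.06 0.0185 2.2e-01 [ 0.077  0.19  -1.02   0.    -0.346  1.284]
25 0.113 0.08 4.7e-02 [ 0.46   0.08  -1.02   0.477 -0.364  0.453]
25 0.113 0.0185 1.4e-01 [ 0.395  0.226 -1.02   0.28  -0.335  0.683]
25 -0.06 0.0185 2.0e-01 [ 0.075  0.195 -1.02  -0.01  -0.353  1.294]
22 0.113 0.08 3.4e-02 [ 0.454  0.086 -1.02   0.43  -0.362  0.504]
22 0.113 0.0185 1.2e-01 [ 0.39   0.232 -1.02   0.235 -0.338  0.733]
22 -0.06 0.0185 1.7e-01 [ 0.074  0.202 -1.02  -0.024 -0.364  1.308]
```

```bash
cat > kin2.py <<'E'
import kin
from kin import *
def fk(q,p,s4=-1):
    h,a,L1,b,L2,d,l,l2,m=p; B=e('z',q[0]); F=B@e('y',q[1]-q[2]); W=F@e('x',s4*q[3]); V=W@e('y',-q[4])
    R=V@e('x',-q[5])@M
    return B@(np.array([a,-l,h])+e('y',q[1])@[0,0,L1])+F@[L2,0,b]+W@[0,-l2,0]+V@[d,0,m],R
kin.fk=fk
def fit(lam=.003):
    p0=np.array([.3,0,.4,0,.4,.2,.1,.1,0])
    f=lambda p:np.r_[np.concatenate([fk(q,p)[0]-x for q,x,_ in D]),lam*(p-p0)]
    return least_squares(f,p0,x_scale=.1)
E
python3 - <<'E'
from kin2 import *
for lam in(.003,.0003): r=fit(lam);print(np.round(r.x,4),np.round(np.abs(r.fun[:-9]).max(),5))
p=r.x
for lean in(30,25,20):
  for y,n in((.113,.08),(.113,.0185),(-.06,.0185)):
    rs=[ik(*pose(y,n,0,np.radians(lean)),p,-1,q0) for q0 in ([.35,.07,-1,1.2,-.3,-.2],[.3,.3,-.6,0,-.6,.8],[-.1,.3,-.6,-.8,-.6,1.5],[.3,.2,-.8,-1.5,-.3,2.5],[.3,.2,-.8,-2.5,-.3,2.5])]
    b=min(rs,key=lambda r:r.cost);print(lean,y,n,"%.1e"%b.cost,np.round(b.x,3))
E
```

```text
[ 2.023e-01 -6.000e-04  6.001e-01 -1.600e-03  4.670e-01  3.552e-01
 -1.900e-03  1.934e-01 -1.700e-03] 0.00024
[ 2.023e-01 -6.000e-04  6.001e-01 -1.500e-03  4.670e-01  3.552e-01
 -1.900e-03  1.934e-01 -1.700e-03] 0.00024
30 0.113 0.08 4.7e-03 [ 0.397  0.083 -1.02   1.153 -0.286 -0.135]
30 0.113 0.0185 8.8e-03 [ 0.158  0.213 -1.016  1.67  -0.195 -0.449]
30 -0.06 0.0185 1.2e-02 [ 0.107  0.184 -0.906  0.35  -0.04   0.939]
25 0.113 0.08 4.9e-05 [ 0.383  0.081 -1.02   1.141 -0.26  -0.109]
25 0.113 0.0185 1.4e-03 [ 0.127  0.211 -1.012  1.67  -0.146 -0.416]
25 -0.06 0.0185 3.5e-03 [-0.012  0.179 -1.008  0.99  -0.049  0.396]
20 0.113 0.08 1.6e-30 [ 0.522  0.111 -0.867  0.63  -0.399  0.277]
20 0.113 0.0185 2.7e-30 [ 0.316  0.223 -0.961  1.13  -0.192 -0.053]
20 -0.06 0.0185 1.3e-28 [-0.017  0.182 -1.008  1.059 -0.076  0.329]
```

The model fits to 0.2 mm and shows that a square 30° lean isn't reachable here. I'll scan lean and side-lean for margin over the whole sweep.

```bash
cat >> kin2.py <<'E'
P=fit(.0003).x
def T_of(lean,side):  # degrees; lean towards +xs, side: tips towards +ys
    z=np.array([np.tan(np.radians(lean)),np.tan(np.radians(side)),-1]);z/=np.linalg.norm(z)
    y=np.array([0,-1,0])-z*(-z[1]);y/=np.linalg.norm(y); return S@np.c_[np.cross(y,z),y,z]
def tippose(y,n,u,T): return S@(np.array([0,y,0])+U*u+N*n)+O-.022*T[:,2]
def path(T,pts,q0):
    out=[]
    for y,n,u in pts:
        r=ik(tippose(y,n,u,T),T,P,-1,q0); q0=r.x; out.append(np.r_[r.x,r.cost])
    return np.array(out)
E
python3 - <<'E'
from kin2 import *
pts=[(.113,.06,-.003),(.113,.03,-.003),(.113,-.003,-.003)]+[(y,.0185,-.003) for y in np.linspace(.113,-.065,10)]+[(-.065,.06,-.003)]
for lean in(18,20,22,25,28):
  for side in(-12,-8,-4,0,4,8,12):
    b=None
    for q0 in([.4,.1,-.9,.8,-.4,.2],[.3,.3,-.8,-.8,-.4,1.5]):
      o=path(T_of(lean,side),pts,q0)
      if o[:,6].max()<1e-8:
        q=o[:,:6]; m=np.minimum(q-LO,HI-q).min(0); d=np.abs(np.diff(q[3:-1],axis=0)).max()
        print(lean,side,"margins",np.round(m[2:5],3),"maxstep/20mm %.2f"%d, np.round(q[2],2)); break
E
```

```text
18 -12 margins [0.025 0.494 0.305] maxstep/20mm 0.06 [ 0.48  0.33 -0.85  0.93 -0.45 -0.01]
18 -8 margins [0.031 0.585 0.241] maxstep/20mm 0.05 [ 0.44  0.31 -0.87  0.95 -0.36  0.01]
18 -4 margins [0.064 0.694 0.208] maxstep/20mm 0.06 [ 0.39  0.29 -0.9   0.98 -0.28  0.03]
18 0 margins [0.104 0.683 0.197] maxstep/20mm 0.09 [ 0.34  0.28 -0.92  0.99 -0.2   0.06]
18 4 margins [0.099 0.749 0.125] maxstep/20mm 0.09 [ 0.32  0.27 -0.92  0.92 -0.13  0.15]
18 8 margins [0.207 1.237 0.161] maxstep/20mm 0.09 [ 0.4   0.28 -0.81  0.43 -0.16  0.56]
18 12 margins [0.318 1.6   0.239] maxstep/20mm 0.08 [ 0.39  0.28 -0.68  0.04 -0.24  0.97]
20 12 margins [0.21  1.368 0.095] maxstep/20mm 0.13 [ 0.39  0.27 -0.81  0.3  -0.1   0.71]
```

```bash
python3 - <<'E'
from kin2 import *
rng=np.random.default_rng(0)
for lean,side in((27,0),(24,0),(24,8),(24,-8),(21,0)):
  for y in(.113,.02,-.065):
    T=T_of(lean,side);x=tippose(y,.0185,-.003,T);sol=[];best=9
    for k in range(50):
        r=ik(x,T,P,-1,rng.uniform(LO,HI)); best=min(best,r.cost)
        if r.cost<1e-8 and not any(np.abs(r.x-s).max()<.02 for s in sol): sol.append(r.x)
    print(lean,side,y,"%.1e"%best,[list(np.round(s,2)) for s in sol])
E
```

```text
27 0 0.113 3.8e-03 []
27 0 0.02 8.4e-03 []
27 0 -0.065 6.7e-03 []
24 0 0.113 7.6e-04 []
24 0 0.02 2.9e-03 []
24 0 -0.065 2.4e-03 []
24 8 0.113 3.0e-03 []
24 8 0.02 8.2e-04 []
24 8 -0.065 9.0e-31 [[np.float64(0.11), np.float64(0.19), np.float64(-0.79), np.float64(0.05), np.float64(-0.15), np.float64(1.23)]]
24 -8 0.113 1.3e-30 [[np.float64(0.27), np.float64(0.23), np.float64(-1.01), np.float64(1.54), np.float64(-0.31), np.float64(-0.42)]]
24 -8 0.02 1.8e-03 []
24 -8 -0.065 4.0e-03 []
21 0 0.113 8.2e-31 [[np.float64(0.19), np.float64(0.21), np.float64(-1.0), np.float64(1.48), np.float64(-0.14), np.float64(-0.28)]]
21 0 0.02 2.7e-04 []
21 0 -0.065 1.7e-04 []
```

```bash
python3 - <<'E'
from kin2 import *
u=-.005
pts=[(.113,.06,u),(.113,.03,u),(.113,-.003,u)]+[(y,.0185,u) for y in np.linspace(.113,-.065,10)]+[(-.065,.06,u)]
for lean in(15,17,19,21,23):
  for side in(0,4,8,12,16,20,24):
    for q0 in([.4,.28,-.75,.3,-.3,.6],[.4,.1,-.9,.8,-.4,.2]):
      o=path(T_of(lean,side),pts,q0)
      if o[:,6].max()<1e-8:
        q=o[:,:6]; m=np.minimum(q-LO,HI-q).min(0); d=np.abs(np.diff(q[3:-1],axis=0)).max()
        print(lean,side,"margins",np.round(m[2:5],3),"maxstep/20mm %.2f"%d, np.round(q[2],2),np.round(q[-2],2)); break
E
```

```text
15 0 margins [0.241 1.158 0.331] maxstep/20mm 0.07 [ 0.45  0.3  -0.77  0.51 -0.33  0.44] [ 0.16  0.23 -0.75  0.27 -0.36  0.96]
15 4 margins [0.291 1.329 0.31 ] maxstep/20mm 0.07 [ 0.44  0.3  -0.73  0.34 -0.31  0.62] [ 0.12  0.23 -0.66  0.05 -0.41  1.2 ]
15 8 margins [0.349 1.542 0.321] maxstep/20mm 0.07 [ 0.41  0.3  -0.66  0.13 -0.32  0.85] [ 0.06  0.24 -0.58 -0.13 -0.47  1.43]
15 12 margins [0.401 1.708 0.357] maxstep/20mm 0.06 [ 0.37  0.3  -0.59 -0.09 -0.36  1.1 ] [-0.01  0.25 -0.51 -0.29 -0.53  1.62]
15 16 margins [0.459 1.873 0.409] maxstep/20mm 0.06 [ 0.3   0.3  -0.52 -0.28 -0.41  1.33] [-0.08  0.27 -0.44 -0.42 -0.61  1.79]
15 20 margins [0.517 2.032 0.471] maxstep/20mm 0.06 [ 0.23  0.31 -0.45 -0.45 -0.47  1.54] [-0.16  0.29 -0.39 -0.53 -0.68  1.94]
15 24 margins [0.569 2.177 0.539] maxstep/20mm 0.05 [ 0.15  0.32 -0.4  -0.59 -0.54  1.73] [-0.23  0.31 -0.34 -0.62 -0.76  2.06]
17 0 margins [0.153 0.888 0.241] maxstep/20mm 0.08 [ 0.4   0.29 -0.87  0.78 -0.24  0.21] [ 0.16  0.21 -0.82  0.39 -0.28  0.84]
17 4 margins [0.181 1.068 0.203] maxstep/20mm 0.08 [ 0.4   0.28 -0.84  0.6  -0.2
[... 1264 characters left out ...]
.44 -0.62 -0.45  1.77] [-0.23  0.29 -0.38 -0.67 -0.69  2.14]
21 16 margins [0.297 1.694 0.192] maxstep/20mm 0.11 [ 0.36  0.28 -0.66 -0.15 -0.19  1.18] [-0.07  0.23 -0.51 -0.47 -0.48  1.87]
21 20 margins [0.403 1.96  0.303] maxstep/20mm 0.08 [ 0.27  0.28 -0.54 -0.44 -0.3   1.54] [-0.16  0.26 -0.45 -0.6  -0.57  2.04]
21 24 margins [0.486 2.169 0.401] maxstep/20mm 0.06 [ 0.17  0.29 -0.47 -0.63 -0.4   1.8 ] [-0.24  0.28 -0.4  -0.69 -0.66  2.18]
23 20 margins [0.353 1.911 0.242] maxstep/20mm 0.10 [ 0.29  0.28 -0.57 -0.43 -0.24  1.53] [-0.16  0.25 -0.46 -0.63 -0.53  2.08]
23 24 margins [0.456 2.162 0.355] maxstep/20mm 0.07 [ 0.18  0.29 -0.49 -0.65 -0.36  1.82] [-0.24  0.27 -0.41 -0.73 -0.63  2.23]
```

Square 25–30° isn't reachable because joints 3 and 5 run into their limits. Lean 19° with a 12° sideways tilt is reachable, leaving about 20 mm to the shelf. I'll compute the move to that pose.

```bash
cat >> kin2.py <<'E'
TT=T_of(19,12)
def rep(y,n,u=-.005):
    from station import monitor
    s=monitor.get_state();T,p=where(s)
    w=tippose(y,n,u,TT)-s['eef_pos']
    print("t %.2f"%s['t'],"tip y,n,u",np.round(1000*np.array([p[1],p@N,p@U]),2),"F st",np.round(S.T@s['force'],2),"turn",np.round(Ro.from_matrix(T.T@TT).as_rotvec(degrees=True),2),"move cm: tool now",np.round(T.T@w*100,3),"after turn",np.round(TT.T@w*100,3));print(np.round(s['q'],3))
E
python3 - <<'E'
from kin2 import *
rep(.118,.06)
n=S@N;print("normal in tool",np.round(TT.T@n,4),"ys",np.round(TT.T@S[:,1],4),"U",np.round(TT.T@S@U,4))
# low corner of the 42x19 tip bottom
for a in(-.0095,.0095):
  for b in(-.021,.021):
    c=S.T@(TT@[a,b,0]);print(a,b,np.round(1000*np.array([c[1],c@N,c@U]),1))
E
```

```text
t 8.30 tip y,n,u [119.88  92.82  25.96] F st [-0.16 -0.02 -0.01] turn [12.03 -8.78  0.64] move cm: tool now [-2.635  0.614  3.476] after turn [-2.077  1.39   3.627]
[ 0.35   0.062 -1.015  1.279 -0.273 -0.21 ]
normal in tool [-0.1908 -0.1934 -0.9624] ys [ 0.     -0.9804  0.197 ] U [ 0.9816 -0.0376 -0.1871]
-0.0095 -0.021 [20.6  5.9 -8.5]
-0.0095 0.021 [-20.6  -2.2 -10.1]
0.0095 -0.021 [20.6  2.2 10.1]
0.0095 0.021 [-20.6  -5.9   8.5]
```

Request:
{"fn": "servo_tool", "kwargs": {"targets": [{"xyz": [-0.7, 0, 0], "angular": [4.0, -2.9, 0.2], "claw": 0}, {"xyz": [-0.7, 0, 0], "angular": [4.0, -2.9, 0.2], "claw": 0}, {"xyz": [-0.7, 0.1, 0.0], "angular": [4.0, -2.9, 0.2], "claw": 0}, {"xyz": [0, 0.1, 1.2], "angular": [0, 0, 0], "claw": 0}, {"xyz": [0, 0.1, 1.2], "angular": [0, 0, 0], "claw": 0}, {"xyz": [0, 0.1, 1.2], "angular": [0, 0, 0], "claw": 0}, {"xyz": [0, 0, 0], "angular": [0, 0, 0], "claw": 0}]}}

```text
t: 9.0
eef_pos: [0.5836, 0.0426, 0.1298]
ee_rot: [-3.047, -0.404, -0.216]
force: [-0.1, -1.9, -1.0]
width: 0.0006
gripper_force: 0.0
```

```bash
python3 - <<'E'
from kin2 import *
rep(.127,.016)
E
```

```text
t 9.00 tip y,n,u [114.46  58.45  17.68] F st [ 0.32 -1.87 -1.02] turn [ 6.02 -4.12  0.39] move cm: tool now [-1.592 -0.594  4.601] after turn [-1.258 -0.094  4.739]
[ 0.308  0.125 -0.98   1.048 -0.131  0.046]
```

Request:
{"fn": "servo_tool", "kwargs": {"targets": [{"xyz": [-0.2, 0, 0], "angular": [1.2, -0.8, 0.1], "claw": 0}, {"xyz": [-0.2, 0, 0], "angular": [1.2, -0.8, 0.1], "claw": 0}, {"xyz": [-0.2, 0, 0], "angular": [1.2, -0.8, 0.1], "claw": 0}, {"xyz": [-0.2, 0, 0], "angular": [1.2, -0.8, 0.1], "claw": 0}, {"xyz": [-0.2, 0, 0], "angular": [1.2, -0.8, 0.1], "claw": 0}, {"xyz": [-0.2, 0, 0], "angular": [0, 0, 0], "claw": 0}, {"xyz": [0, 0, 0], "angular": [0, 0, 0], "claw": 0}]}}

```text
t: 9.7
eef_pos: [0.574, 0.0451, 0.1272]
ee_rot: [-2.945, -0.338, -0.218]
force: [-0.3, -1.0, -0.3]
width: 0.0008
gripper_force: 0.0
```

```bash
python3 - <<'E'
from kin2 import *
rep(.127,.016)
q0=np.array([.31,.125,-.98,1.05,-.13,.05])
for n in(.06,.03,.016,.0,.0): 
    r=ik(tippose(.127,n,-.005,TT),TT,P,-1,q0);print(n,"%.0e"%r.cost,np.round(r.x,2));q0=r.x
E
```

```text
t 9.70 tip y,n,u [117.05  61.72   6.48] F st [-0.1  -1.01 -0.34] turn [ 0.19 -0.43 -0.25] move cm: tool now [-0.274 -0.056  4.809] after turn [-0.238 -0.041  4.811]
[ 0.444  0.141 -0.734  0.149 -0.312  0.81 ]
0.06 2e-30 [ 0.47  0.14 -0.75  0.17 -0.3   0.77]
0.03 2e-29 [ 0.45  0.21 -0.75  0.17 -0.23  0.78]
0.016 2e-22 [ 0.44  0.24 -0.75  0.18 -0.2   0.79]
0.0 1e-23 [ 0.42  0.27 -0.75  0.19 -0.16  0.79]
0.0 1e-23 [ 0.42  0.27 -0.75  0.19 -0.16  0.79]
```

Request:
{"fn": "servo_tool", "kwargs": {"targets": [{"xyz": [-0.1, 0, 0.8], "angular": [0.2, -0.4, -0.2], "claw": 0}, {"xyz": [-0.1, 0, 0.8], "angular": [0, 0, 0], "claw": 0}, {"xyz": [0, 0, 0.8], "angular": [0, 0, 0], "claw": 0}, {"xyz": [0, 0, 0.8], "angular": [0, 0, 0], "claw": 0}, {"xyz": [0, 0, 0.8], "angular": [0, 0, 0], "claw": 0}, {"xyz": [0, 0, 0.3], "angular": [0, 0, 0], "claw": 0}, {"xyz": [0, 0, 0], "angular": [0, 0, 0], "claw": 0}]}}

```text
t: 10.4
eef_pos: [0.5877, 0.0496, 0.0854]
ee_rot: [-2.945, -0.331, -0.211]
force: [0.5, 0.1, -0.7]
width: 0.0006
gripper_force: 0.0
```

```bash
python3 - <<'E'
from kin2 import *
rep(.127,.006)
from station import viewer
a=[viewer.grab_frame(n)['color'] for n in('side','scene')]
cv2.imwrite('pics/s3.png',np.hstack([cv2.resize(a[0][120:300,200:400],(400,360)),cv2.resize(a[1][180:360,180:380],(400,360))]))
E
```

```text
t 10.40 tip y,n,u [124.37  19.32  -3.82] F st [ 0.47  0.18 -0.68] turn [0.12 0.05 0.01] move cm: tool now [0.138 0.006 1.356] after turn [0.137 0.009 1.356]
[ 0.433  0.233 -0.755  0.175 -0.205  0.795]
```

View pics/s3.png

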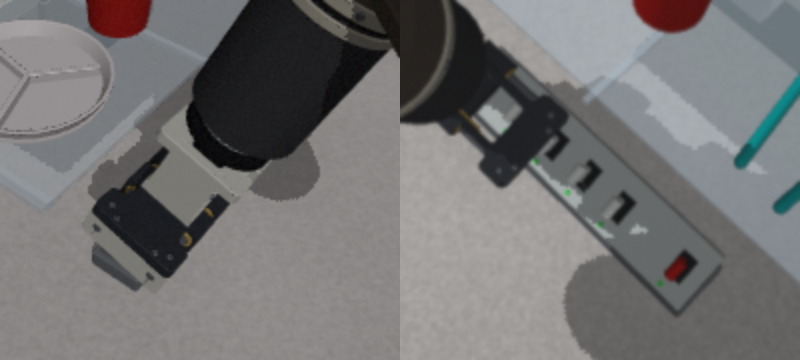

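The gripper stands clear in front of the shelf over the bare end, and all paddles are upright. Next I'll feel for the face.

Request:
{"fn": "servo_tool", "kwargs": {"targets": [{"xyz": [0, 0, 0.2], "angular": [0, 0, 0], "claw": 0}, {"xyz": [0, 0, 0.2], "angular": [0, 0, 0], "claw": 0}, {"xyz": [0, 0, 0.1], "angular": [0, 0, 0], "claw": 0}, {"xyz": [0, 0, 0.1], "angular": [0, 0, 0], "claw": 0}, {"xyz": [0, 0, 0], "angular": [0, 0, 0], "claw": 0}]}}

```text
t: 11.0
eef_pos: [0.59, 0.0505, 0.0806]
ee_rot: [-2.945, -0.332, -0.211]
force: [0.5, -0.1, -0.4]
width: 0.0005
gripper_force: 0.0
```

Request:
{"fn": "servo_tool", "kwargs": {"targets": [{"xyz": [0, 0, 0.1], "angular": [0, 0, 0], "claw": 0}, {"xyz": [0, 0, 0], "angular": [0, 0, 0], "claw": 0}]}}

```text
t: 11.2
eef_pos: [0.5904, 0.0507, 0.0798]
ee_rot: [-2.944, -0.332, -0.211]
force: [-0.5, -0.1, -0.4]
width: 0.0004
gripper_force: 0.0
```

Request:
{"fn": "servo_tool", "kwargs": {"targets": [{"xyz": [0, 0, 0.1], "angular": [0, 0, 0], "claw": 0}, {"xyz": [0, 0, 0], "angular": [0, 0, 0], "claw": 0}]}}

```text
t: 11.4
eef_pos: [0.5908, 0.0508, 0.0788]
ee_rot: [-2.945, -0.332, -0.211]
force: [-0.4, -0.6, 0.2]
width: -0.0
gripper_force: 0.0
```

Request:
{"fn": "servo_tool", "kwargs": {"targets": [{"xyz": [0, 0, 0.1], "angular": [0, 0, 0], "claw": 0}, {"xyz": [0, 0, 0], "angular": [0, 0, 0], "claw": 0}]}}

```text
t: 11.6
eef_pos: [0.5911, 0.0509, 0.0779]
ee_rot: [-2.945, -0.332, -0.211]
force: [-0.1, -0.0, 0.6]
width: 0.0002
gripper_force: 0.0
```

Request:
{"fn": "servo_tool", "kwargs": {"targets": [{"xyz": [0, 0, 0.1], "angular": [0, 0, 0], "claw": 0}, {"xyz": [0, 0, 0], "angular": [0, 0, 0], "claw": 0}]}}

```text
t: 11.8
eef_pos: [0.5914, 0.051, 0.0769]
ee_rot: [-2.945, -0.332, -0.211]
force: [-0.8, -0.5, -0.3]
width: 0.0005
gripper_force: 0.0
```

Request:
{"fn": "servo_tool", "kwargs": {"targets": [{"xyz": [0, 0, 0.1], "angular": [0, 0, 0], "claw": 0}, {"xyz": [0, 0, 0], "angular": [0, 0, 0], "claw": 0}]}}

```text
t: 12.0
eef_pos: [0.5918, 0.0512, 0.076]
ee_rot: [-2.945, -0.332, -0.211]
force: [-0.0, -0.4, 0.6]
width: 0.0004
gripper_force: 0.0
```

Request:
{"fn": "servo_tool", "kwargs": {"targets": [{"xyz": [0, 0, 0.1], "angular": [0, 0, 0], "claw": 0}, {"xyz": [0, 0, 0], "angular": [0, 0, 0], "claw": 0}]}}

```text
t: 12.2
eef_pos: [0.5922, 0.0513, 0.0751]
ee_rot: [-2.945, -0.332, -0.211]
force: [-0.5, 0.9, 0.6]
width: 0.0002
gripper_force: 0.0
```

Request:
{"fn": "servo_tool", "kwargs": {"targets": [{"xyz": [0, 0, 0.1], "angular": [0, 0, 0], "claw": 0}, {"xyz": [0, 0, 0], "angular": [0, 0, 0], "claw": 0}]}}

```text
t: 12.4
eef_pos: [0.5925, 0.0514, 0.0742]
ee_rot: [-2.945, -0.332, -0.211]
force: [0.5, -0.3, -0.7]
width: 0.0004
gripper_force: 0.0
```

Request:
{"fn": "servo_tool", "kwargs": {"targets": [{"xyz": [0, 0, 0.1], "angular": [0, 0, 0], "claw": 0}, {"xyz": [0, 0, 0], "angular": [0, 0, 0], "claw": 0}]}}

```text
t: 12.6
eef_pos: [0.5929, 0.0515, 0.0732]
ee_rot: [-2.945, -0.332, -0.211]
force: [0.4, 0.0, 0.1]
width: 0.0007
gripper_force: 0.0
```

```bash
python3 - <<'E'
from kin2 import *
rep(.127,.006)
E
```

```text
t 12.60 tip y,n,u [127.37   6.42  -5.87] F st [0.42 0.13 0.11] turn [ 0.07 -0.02  0.01] move cm: tool now [0.094 0.043 0.017] after turn [0.094 0.043 0.017]
[ 0.429  0.26  -0.771  0.213 -0.161  0.76 ]
```

Request:
{"fn": "servo_tool", "kwargs": {"targets": [{"xyz": [0, 0, 0.1], "angular": [0, 0, 0], "claw": 0}, {"xyz": [0, 0, 0], "angular": [0, 0, 0], "claw": 0}]}}

```text
t: 12.8
eef_pos: [0.5932, 0.0516, 0.0723]
ee_rot: [-2.945, -0.332, -0.211]
force: [0.4, 0.8, -1.2]
width: 0.0003
gripper_force: 0.0
```

Request:
{"fn": "servo_tool", "kwargs": {"targets": [{"xyz": [0, 0, 0.1], "angular": [0, 0, 0], "claw": 0}, {"xyz": [0, 0, 0], "angular": [0, 0, 0], "claw": 0}]}}

```text
t: 13.0
eef_pos: [0.5936, 0.0518, 0.0714]
ee_rot: [-2.945, -0.332, -0.211]
force: [-0.2, -0.6, 0.6]
width: 0.0002
gripper_force: 0.0
```

Request:
{"fn": "servo_tool", "kwargs": {"targets": [{"xyz": [0, 0, 0.1], "angular": [0, 0, 0], "claw": 0}, {"xyz": [0, 0, 0], "angular": [0, 0, 0], "claw": 0}]}}

```text
t: 13.2
eef_pos: [0.594, 0.0518, 0.0706]
ee_rot: [-2.945, -0.332, -0.211]
force: [-0.1, -1.4, 3.0]
width: 0.0002
gripper_force: 1.2
```

Request:
{"fn": "servo_tool", "kwargs": {"targets": [{"xyz": [0, 0, 0.1], "angular": [0, 0, 0], "claw": 0}, {"xyz": [0, 0, 0], "angular": [0, 0, 0], "claw": 0}]}}

```text
t: 13.4
eef_pos: [0.5944, 0.0518, 0.0699]
ee_rot: [-2.944, -0.332, -0.212]
force: [-2.2, -2.8, 6.5]
width: 0.0006
gripper_force: 3.3
```

```bash
python3 - <<'E'
from kin2 import *
rep(.127,.0185)
from station import monitor
s=monitor.get_state();print("Fn",s['force']@S@N)
E
```

```text
t 13.40 tip y,n,u [127.98   2.84  -6.3 ] F st [-1.53 -3.18  6.49] turn [ 0.07 -0.04 -0.  ] move cm: tool now [-0.168 -0.207 -1.552] after turn [-0.169 -0.209 -1.551]
[ 0.426  0.268 -0.777  0.229 -0.147  0.746]
Fn 6.388533746182282
```

Contact is at about 6.4 N, so the undeformed face lies at tip-n ≈ 3.6 mm. The sweep therefore runs at tip-n ≈ 22.1 mm. I'll rise to that along the normal.

Request:
{"fn": "servo_tool", "kwargs": {"targets": [{"xyz": [-0.08, -0.12, -0.62], "angular": [0, 0, 0], "claw": 0}, {"xyz": [-0.08, -0.12, -0.62], "angular": [0, 0, 0], "claw": 0}, {"xyz": [-0.08, -0.12, -0.62], "angular": [0, 0, 0], "claw": 0}, {"xyz": [0, 0, 0], "angular": [0, 0, 0], "claw": 0}, {"xyz": [0, 0, 0], "angular": [0, 0, 0], "claw": 0}]}}

```text
t: 13.9
eef_pos: [0.5861, 0.054, 0.0872]
ee_rot: [-2.944, -0.333, -0.211]
force: [-0.8, 0.4, 0.7]
width: 0.0002
gripper_force: 0.0
```

```bash
python3 - <<'E'
from kin2 import *
rep(.128,.0221)
E
```

```text
t 13.90 tip y,n,u [128.35  22.08  -5.01] F st [-0.87  0.2   0.74] turn [ 0.03 -0.06  0.03] move cm: tool now [ 0.003  0.036 -0.009] after turn [ 0.003  0.036 -0.009]
[ 0.442  0.227 -0.766  0.197 -0.198  0.765]
```

Request:
{"fn": "servo_tool", "kwargs": {"targets": [{"xyz": [0, 0.49, -0.098], "angular": [0, 0, 0], "claw": 0}, {"xyz": [0, 0.49, -0.098], "angular": [0, 0, 0], "claw": 0}, {"xyz": [0, 0.49, -0.098], "angular": [0, 0, 0], "claw": 0}, {"xyz": [0, 0.49, -0.098], "angular": [0, 0, 0], "claw": 0}, {"xyz": [0, 0.49, -0.098], "angular": [0, 0, 0], "claw": 0}, {"xyz": [0, 0.49, -0.098], "angular": [0, 0, 0], "claw": 0}, {"xyz": [0, 0.49, -0.098], "angular": [0, 0, 0], "claw": 0}, {"xyz": [0, 0.49, -0.098], "angular": [0, 0, 0], "claw": 0}, {"xyz": [0, 0.49, -0.098], "angular": [0, 0, 0], "claw": 0}, {"xyz": [0, 0.49, -0.098], "angular": [0, 0, 0], "claw": 0}]}}

```text
t: 14.9
eef_pos: [0.5758, 0.0047, 0.087]
ee_rot: [-2.944, -0.333, -0.211]
force: [0.6, 2.4, 0.6]
width: 0.0006
gripper_force: 1.0
```

```bash
python3 - <<'E'
from kin2 import *
rep(.028,.0221)
E
```

```text
t 14.90 tip y,n,u [77.99 21.77 -4.92] F st [0.13 2.46 0.57] turn [ 0.04 -0.05  0.03] move cm: tool now [-0.013  4.898 -1.011] after turn [-0.012  4.897 -1.015]
[ 0.351  0.216 -0.714  0.018 -0.256  1.026]
```

Paddle 1 is folding with 2.5 N on the tip, and the height is 18.2 mm off the face. I'll continue.

Request:
{"fn": "servo_tool", "kwargs": {"targets": [{"xyz": [0, 0.49, -0.11], "angular": [0, 0, 0], "claw": 0}, {"xyz": [0, 0.49, -0.11], "angular": [0, 0, 0], "claw": 0}, {"xyz": [0, 0.49, -0.11], "angular": [0, 0, 0], "claw": 0}, {"xyz": [0, 0.49, -0.1], "angular": [0, 0, 0], "claw": 0}, {"xyz": [0, 0.49, -0.1], "angular": [0, 0, 0], "claw": 0}, {"xyz": [0, 0.49, -0.1], "angular": [0, 0, 0], "claw": 0}, {"xyz": [0, 0.49, -0.1], "angular": [0, 0, 0], "claw": 0}, {"xyz": [0, 0.49, -0.1], "angular": [0, 0, 0], "claw": 0}, {"xyz": [0, 0.49, -0.1], "angular": [0, 0, 0], "claw": 0}, {"xyz": [0, 0.49, -0.1], "angular": [0, 0, 0], "claw": 0}]}}

```text
t: 15.9
eef_pos: [0.5648, -0.0445, 0.0873]
ee_rot: [-2.944, -0.332, -0.211]
force: [0.5, 1.0, 1.0]
width: 0.0003
gripper_force: 0.6
```

```bash
python3 - <<'E'
from kin2 import *
rep(-.07,.0221)
E
```

```text
t 15.90 tip y,n,u [27.61 22.28 -5.12] F st [0.28 1.09 0.96] turn [ 0.06 -0.03  0.02] move cm: tool now [ 0.015  9.578 -1.897] after turn [ 0.016  9.576 -1.908]
[ 0.24   0.209 -0.664 -0.119 -0.317  1.258]
```

Height is 18.6 mm off the face, so I'll take the remaining 97 mm.

Request:
{"fn": "servo_tool", "kwargs": {"targets": [{"xyz": [0, 0.49, -0.097], "angular": [0, 0, 0], "claw": 0}, {"xyz": [0, 0.49, -0.097], "angular": [0, 0, 0], "claw": 0}, {"xyz": [0, 0.49, -0.097], "angular": [0, 0, 0], "claw": 0}, {"xyz": [0, 0.49, -0.097], "angular": [0, 0, 0], "claw": 0}, {"xyz": [0, 0.49, -0.097], "angular": [0, 0, 0], "claw": 0}, {"xyz": [0, 0.49, -0.097], "angular": [0, 0, 0], "claw": 0}, {"xyz": [0, 0.49, -0.097], "angular": [0, 0, 0], "claw": 0}, {"xyz": [0, 0.49, -0.097], "angular": [0, 0, 0], "claw": 0}, {"xyz": [0, 0.49, -0.097], "angular": [0, 0, 0], "claw": 0}, {"xyz": [0, 0.49, -0.097], "angular": [0, 0, 0], "claw": 0}]}}

```text
t: 16.9
eef_pos: [0.5541, -0.0935, 0.0871]
ee_rot: [-2.945, -0.332, -0.211]
force: [-0.5, -0.1, -0.7]
width: 0.0006
gripper_force: 0.0
```

```bash
python3 - <<'E'
from kin2 import *
rep(-.07,.0221)
E
```

```text
t 16.90 tip y,n,u [-22.56  22.12  -5.38] F st [-0.47 -0.19 -0.71] turn [ 0.08 -0.01  0.01] move cm: tool now [ 0.037  4.654 -0.933] after turn [ 0.038  4.653 -0.94 ]
[ 0.118  0.212 -0.615 -0.224 -0.378  1.468]
```

Request:
{"fn": "servo_tool", "kwargs": {"targets": [{"xyz": [0, 0.49, -0.1], "angular": [0, 0, 0], "claw": 0}, {"xyz": [0, 0.49, -0.1], "angular": [0, 0, 0], "claw": 0}, {"xyz": [0, 0.49, -0.1], "angular": [0, 0, 0], "claw": 0}, {"xyz": [0, 0.49, -0.1], "angular": [0, 0, 0], "claw": 0}, {"xyz": [0, 0.49, -0.1], "angular": [0, 0, 0], "claw": 0}, {"xyz": [0, 0.49, -0.1], "angular": [0, 0, 0], "claw": 0}, {"xyz": [0, 0.49, -0.1], "angular": [0, 0, 0], "claw": 0}, {"xyz": [0, 0.49, -0.1], "angular": [0, 0, 0], "claw": 0}, {"xyz": [0, 0.49, -0.1], "angular": [0, 0, 0], "claw": 0}, {"xyz": [0, 0, 0], "angular": [0, 0, 0], "claw": 0}]}}

```text
t: 17.9
eef_pos: [0.5448, -0.1376, 0.0873]
ee_rot: [-2.945, -0.332, -0.212]
force: [-0.2, 0.9, -0.4]
width: 0.0004
gripper_force: 0.0
```

```bash
python3 - <<'E'
from kin2 import *
rep(-.068,.09)
E
```

```text
t 17.90 tip y,n,u [-67.65  22.28  -5.1 ] F st [-0.37  0.81 -0.4 ] turn [ 0.08 -0.03 -0.03] move cm: tool now [-1.279 -1.262 -6.529] after turn [-1.282 -1.272 -6.526]
[ 0.004  0.22  -0.569 -0.296 -0.434  1.636]
```

Request:
{"fn": "servo_tool", "kwargs": {"targets": [{"xyz": [-0.1, -0.1, -0.5], "angular": [0, 0, 0], "claw": 0}, {"xyz": [-0.25, -0.25, -1.2], "angular": [0, 0, 0], "claw": 0}, {"xyz": [-0.25, -0.25, -1.2], "angular": [0, 0, 0], "claw": 0}, {"xyz": [-0.25, -0.25, -1.2], "angular": [0, 0, 0], "claw": 0}, {"xyz": [-0.25, -0.25, -1.2], "angular": [0, 0, 0], "claw": 0}, {"xyz": [-0.25, -0.25, -1.2], "angular": [0, 0, 0], "claw": 0}, {"xyz": [-0.5, 0, -1.2], "angular": [0, 0, 0], "claw": 0}, {"xyz": [-0.5, 0, -1.2], "angular": [0, 0, 0], "claw": 0}, {"xyz": [0, 0, 0], "angular": [0, 0, 0], "claw": 0}, {"xyz": [0, 0, 0], "angular": [0, 0, 0], "claw": 0}]}}

```text
t: 18.9
eef_pos: [0.4936, -0.1302, 0.1651]
ee_rot: [-2.944, -0.333, -0.212]
force: [-0.3, 0.4, 0.1]
width: 0.0007
gripper_force: 0.0
```

```bash
python3 - <<'E'
from kin2 import *
rep(-.068,.09)
from station import viewer
a=[viewer.grab_frame(n)['color'] for n in('side','scene')]
cv2.imwrite('pics/s4.png',np.hstack([cv2.resize(a[0][140:290,215:365],(400,400),interpolation=2),cv2.resize(a[1][190:340,200:350],(400,400),interpolation=2)]))
E
```

```text
t 18.90 tip y,n,u [-71.19 115.41 -10.88] F st [-0.39  0.28  0.13] turn [ 0.05 -0.08  0.01] move cm: tool now [1.062 0.157 2.401] after turn [1.065 0.159 2.399]
[ 0.036  0.016 -0.616 -0.205 -0.579  1.508]
```

View pics/s4.png

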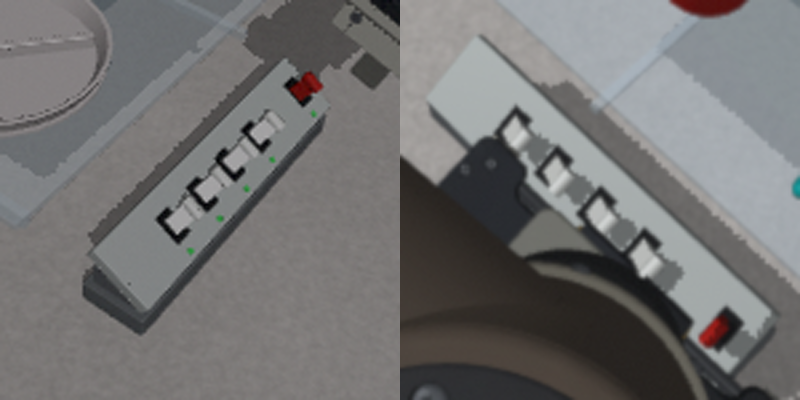

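The picture shows all four white bars folded evenly towards -y (side crop, from about (180,220) to (265,130)). The red paddle is upright at (305,88), the robot is clear, and the shelf and plate are undisturbed. I'll hand in.

```bash
python3 -c "
from station import order
print(order.job_done())"
```

```text
the job is handed in; nothing more can be done
None
```

I folded the four white paddles to off in order, in one unlifted sweep with brief pauses for height checks, left the red fridge paddle standing, and handed the job in at about 19 s; the lean was about 19° with a 12° sideways tilt because 25–30° was out of the arm's reach, forces stayed under about 8 N, and I judged the final paddle positions by eye from the last pictures.

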